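# Set the carton stop pin in the packing bed

### The job

Lift the stop pin out of its wooden stand and lower its foot through the wide mouth at the end of the packing bed's slot. With its foot kept on the slot's floor, slide it gently and upright along the slot until it drops into the hidden notch, stop there, and leave it standing by itself fully down in the notch. Do not force the pin against the bed, and leave the carton, tape roll and jar where they are.

Things in the scene. Friction and masses are not known exactly. Their poses are not given: they have to be found in the camera images.
- pin: Loose round stop pin, about 140 g, upright in its stand; origin at the centre of its flat foot, z up along the pin. From the foot up: steel shank 12 mm in diameter, 48 mm long; steel collar 34 mm in diameter, 6 mm thick; black handle 24 mm in diameter, 50 mm tall.
- pin_grip (a point): Middle of the pin's black handle (24 mm in diameter), 79 mm above the pin's foot, 25 mm above the collar's upper face and 25 mm below the handle's top; z up along the pin.
- stand: Fixed wooden block 50 x 50 x 40 mm high holding the pin in a 14 mm hole 30 mm deep, so that the pin's foot stands 10 mm above the table. Origin under its centre.
- bed: Fixed aluminium packing bed, 110 mm wide, 62 mm high, with a slot along its centre line. Its x runs along its length, roughly to the robot's left, z up; its origin is at table height under the slot's centre line; it reaches from x = -180 to x = +340 mm.
- bed_mouth (a point): Centre of the open mouth at the slot's -x end, level with the bed's top (bed x = -130 mm, y = 0). The mouth is 34 mm along the bed's x by 30 mm across. Its flat floor, 20 mm below the bed's top, runs on level as the slot's floor.
- bed_slot (a point): Centre line of the slot at bed x = 0, level with the bed's top. The slot is 17 mm wide, 20 mm deep to its floor, from the mouth (x = -113 mm) to x = +100 mm, covered by a black brush strip that does not resist the pin. Its floor has one unseen steep-sided notch, 16 mm long in x, as wide as the slot, 22 mm deeper than the floor; its centre is anywhere from x = -50 to +70 mm.
- carton_center (a point): Centre of a loose white carton of biscuits, 170 x 105 x 50 mm high, waiting on the closed part of the bed beyond the slot's +x end. Leave alone.
- tape_center (a point): Centre of a loose roll of tape lying flat, 100 mm in diameter, 48 mm high. Leave alone.
- jar_center (a point): Centre of a loose upright jar, 64 mm in diameter, 90 mm high. Leave alone.
Not all that is in view belongs to the job. Of the things like the pin, leave any that is red; of the rest the smaller one is meant.

How it is judged:
By the outcome, as a careful person would: the job done as asked, in the order asked, and still so for the second after the job is handed in, with the robot touching nothing.
It also fails if it takes over 62 s, if anything falls off the work surface, if the arm or the gripper's body presses on something with over 40 N, if the wrist force passes 120 N, or if a joint passes its speed limit or range.

### The arm

A 6-joint arm with a two-finger parallel gripper is mounted at the origin on the work surface. World frame = base frame: x ahead of the robot, y to its left, z up, the work surface at z = 0. Lengths are in mm, angles in rad, forces in N, time in s.
With the tool pointing down it reaches from about 425 to 950 mm from the base axis. Payload 3.5 kg.
Tool frame: the origin (TCP) lies on the centre line of the jaws, within the pads' length; the fingertips stand 19 mm ahead of it and the grasp point (between the pads) is the TCP; z points along the fingers, y is the line along which they close (so a half turn about z gives the same grasp; the last joint's range is limited). The gripper opens to 85 mm and grips with 20 to 120 N. Pads are 22 mm wide; open, the fingers measure 114 mm over their backs; the gripper's body (76 mm by 85 mm) begins 54 mm behind the grasp point. The pads swing forward as they close: fully open they stand 13 mm farther back than shut.
Start: joints at [-1.341, 0.286, 1.577, -0, 1.279, -0.15], TCP at [250.268, -626.875, 219.525] pointing down, gripper open.
Joint ranges: [-2.77, 2.77], [-0.9, 2.22], [0.21, 2.48], [-1.53, 4.67], [0.24, 2.81], [-2.84, 2.84]. Speed limits (rad/s): [2.79, 2.79, 3.14, 3.14, 3.14, 3.14].

### API

Orientations are given as a unit quaternion [x, y, z, w].
In Python, from workcell import ctrl gives the robot as it stands.
- The arm moves only by the tool step_arm, never from a script. Its argument "series" is a list that holds one entry, the list of rows, each a list of 5 numbers: the opening, from 0 (shut) to 1 (fully open), then the shift along the world's x, y, z in mm, then the turn about the world's z in degrees. A call has exactly 5 rows; each row is the pose to reach, as a shift and turn from the pose commanded when the call began; what a row does not reach only later rows make up. A row lasts 1/10 s, in which the tool goes at most 50 mm and 8.59 degrees, less where a joint would pass 70% of its speed; a pose out of reach is approached as far as the arm can. A call with a gripper value outside its range is refused whole. The fingers move at their own pace and stop on an object; "newtons" is the grip in N (left out, the last holds). Time passes only in rows, so rows that repeat a pose let the fingers close, or fill a call up. It gives the time, the measured TCP pose, the force, the opening and the grip force at its end, in the units of the state.
- ctrl.sense(): the state, without advancing time (a new reading comes with each control period).
- ctrl.read_camera(name): name is "side" or "top" or "wrist"; returns a dict with "color" (400x640x3 uint8, red, green, blue), "camera_matrix" (3x3 intrinsics, pixels), "R" (3x3) and "t" (3): a world point X has camera coordinates R X + t. Camera axes: x right, y down, z forward; pixel columns grow to the right and rows downward; lengths in mm; the calibration is good to about 2 mm. The wrist camera is an equidistant fisheye: a pixel r from the principal point sees the ray r / f radians off the axis. A picture is of the moment at which its call begins. There is no depth.
- ctrl.close_job(): hands the job in; it is judged then, once.
The state is a dict: "t": time; "qpos": joint angles; "qvel": joint speeds; "joint_torque": joint torques, N m; "position": TCP position; "orientation": TCP orientation; "ft_force": force on the tool from outside, world axes, zero at the start; "torque": the same for the moment, N m; "grip_width": finger opening in mm; "grasp_force": force on a finger pad.
Only numpy, scipy, OpenCV 4.12 (cv2) and the standard library are available. Lean on these libraries where they do the work, as an engineer would, in place of code of your own. Each camera call takes 0.05 s, during which the arm holds its last target. There are 200 camera calls.

## Working session

There is one attempt and no reset: what is moved stays moved. The work goes in short steps, Python scripts to look and compute and a tool call to move; the robot and the scene stay as the last step left them, time stands still between calls to the robot, and variables do not carry over. Pictures are saved under pics/ and viewed, at most 10 in all, crops included, and the job is handed in when it is done.

Besides the shell and the picture viewer there is one more tool, called after "Call:" by a JSON object that holds its "api" and its "payload", one argument or row to a line. step_arm: Moves the arm, as the interface text tells. Its arguments: {"type":"object","properties":{"series":{"type":"array","items":{"type":"array","items":{"type":"array","items":{"type":"number"}}}},"newtons":{"type":"number"}},"required":["series"]}

```bash
mkdir -p pics; ls; python3 - <<'E'
from workcell import ctrl
import cv2,numpy as np,pickle
s=ctrl.sense();print(s)
d={}
for n in("top","side","wrist"):
    c=ctrl.read_camera(n);d[n]=c
    cv2.imwrite(f"pics/{n}0.png",c["color"][:,:,::-1]);print(n,c["camera_matrix"].tolist(),c["R"].tolist(),c["t"].tolist())
pickle.dump(d,open("d0.pkl","wb"))
a=np.vstack([d["top"]["color"],d["side"]["color"]])
cv2.imwrite("pics/ts0.png",cv2.resize(a,(480,600),interpolation=cv2.INTER_AREA)[:,:,::-1])
E
```

```text
pics
{'t': 0.0, 'qpos': array([-1.34100011e+00,  2.87176293e-01,  1.57812893e+00,  4.13808958e-05,
        1.27862123e+00, -1.50082691e-01]), 'qvel': array([ 0.00050384, -0.00057912,  0.0013736 , -0.00041047,  0.00243009,
        0.00166391]), 'joint_torque': array([-6.36790210e-04, -4.05985701e+01, -2.92625606e+01, -1.48077820e-04,
        5.95028512e-03,  8.73734791e-07]), 'position': array([ 250.12705615, -626.22768938,  218.16615978]), 'orientation': array([ 9.82016129e-01,  1.88793432e-01, -2.67055854e-05, -1.16676063e-03]), 'ft_force': array([-0.35524783, -0.38007862, -1.11743874]), 'torque': array([ 0.03322067, -0.00893244, -0.01679146]), 'grasp_force': 0.0, 'grip_width': 85.25776957917525}
top [[463.7824526191408, 0.0, 317.5810172096075], [0.0, 463.7824526191408, 202.82464921380407], [0.0, 0.0, 1.0]] [[-0.003259248070995418, -0.9999888902788215, 0.003405381174376197], [-0.9798281267274396, 0.0025130463312602524, -0.1998262411995327], [0.19981546330504207, -0.003987971548045761, -0.9798254317515561]] [-24.836115859367776, 493.7602720635814, 1052.4661193986651]
side [[408.23268971233074, 0.0, 315.1832564717898], [0.0, 408.23268971233074, 192.43453004061146], [0.0, 0.0, 1.0]] [[-0.7773325282032232, -0.6290588314786719, 0.006255168732551247], [-0.30841337313286327, 0.37240464997545897, -0.8753262065935565], [0.548302226760018, -0.6823487108622274, -0.4834924041954146]] [383.2404753598554, 248.26382442375757, 896.014377757303]
wrist [[309.70691628693146, 0.0, 316.0531866579359], [0.0, 309.70691628693146, 191.06512472611047], [0.0, 0.0, 1.0]] [[0.37103034294797327, -0.9286196308644966, -0.0014372838953816258], [-0.8937799787838813, -0.3575292734853697, 0.2707954359403221], [-0.2519798288296003, -0.099188707896163, -0.9626358429275815]] [-673.5290710704145, -34.091534003514255, 378.78003289757424]
```

View pics/top0.png

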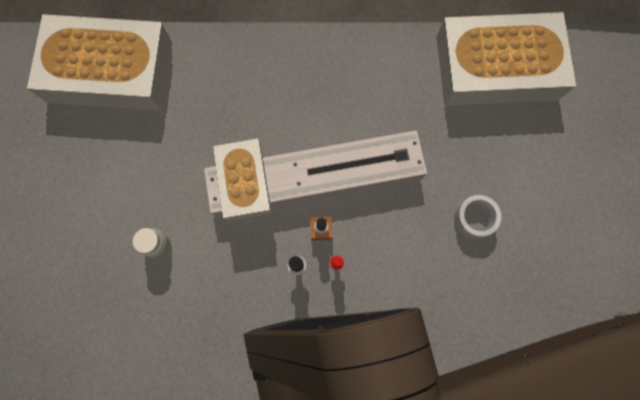

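View pics/side0.png

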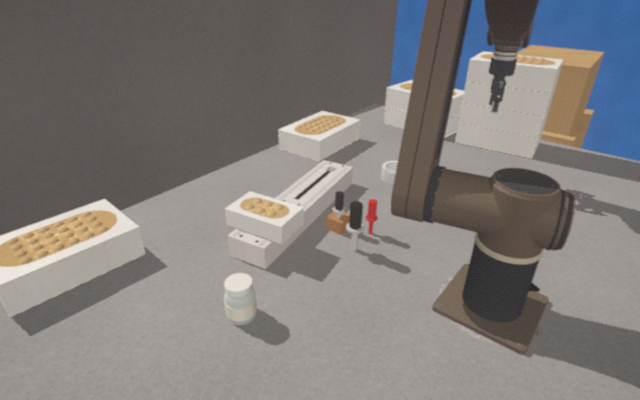

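The top view shows three pin-like things: a black-handled one in the wooden stand at (321,226), a larger black-handled one at (297,264), and a red one at (337,262). The smaller non-red one, at (321,226) in the wooden stand, fits the description. The slot runs from about (308,172) to its mouth at about (402,156). I'll confirm this in an enlarged crop.

```bash
cat > h.py <<'E'
import numpy as np,cv2,pickle
def ray(c,u,v):
    K=c["camera_matrix"];d=np.linalg.inv(K)@[u,v,1.];R=np.array(c["R"]);t=np.array(c["t"])
    return -R.T@t,R.T@d
def onplane(c,u,v,z):
    o,d=ray(c,u,v);return (o+d*(z-o[2])/d[2])
def proj(c,X):
    p=np.array(c["camera_matrix"])@(np.array(c["R"])@X+c["t"]);return p[:2]/p[2]
def tri(c1,p1,c2,p2):
    P=[np.array(c["camera_matrix"])@np.c_[c["R"],c["t"]] for c in(c1,c2)]
    X=cv2.triangulatePoints(P[0],P[1],np.array(p1,float).reshape(2,1),np.array(p2,float).reshape(2,1));return (X[:3]/X[3]).ravel()
def blobs(m,amin=15):
    n,l,s,c=cv2.connectedComponentsWithStats(m.astype(np.uint8));return [(s[i].tolist(),c[i].round(1).tolist()) for i in range(1,n) if s[i][4]>=amin]
E
python3 - <<'E'
from h import *
d=pickle.load(open("d0.pkl","rb"));t=d["top"];s=d["side"]
im=t["color"][130:290,200:440]
a=cv2.resize(im,(720,480),interpolation=cv2.INTER_CUBIC)
b=s["color"][155:275,220:400]
b=cv2.resize(b,None,fx=4,fy=4,interpolation=cv2.INTER_CUBIC)
cv2.imwrite("pics/c1.png",a[:,:,::-1]);cv2.imwrite("pics/c2.png",b[:,:,::-1])
for n,c,(r0,r1,c0,c1) in(("top",t,(130,290,200,440)),("side",s,(155,275,220,400))):
    m=np.zeros((400,640));m[r0:r1,c0:c1]=c["color"][r0:r1,c0:c1].max(2)<45
    print(n,blobs(m))
E
```

```text
top [([318, 220, 7, 10, 56], [321.2, 224.6]), ([290, 258, 13, 13, 129], [295.8, 263.9])]
side []
```

View pics/c1.png

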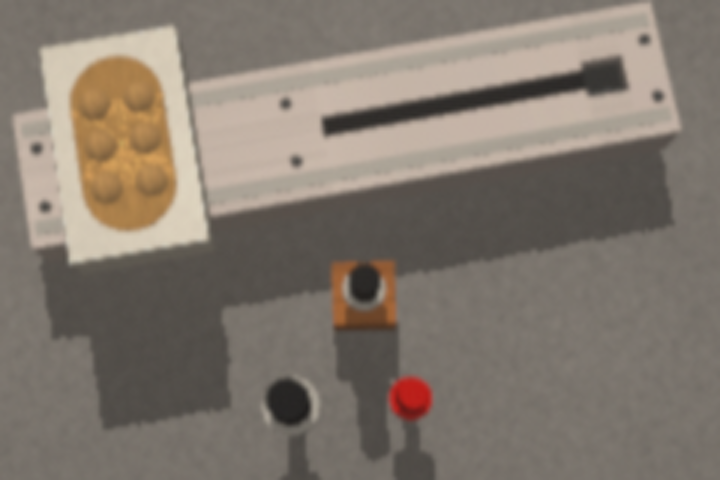

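View pics/c2.png

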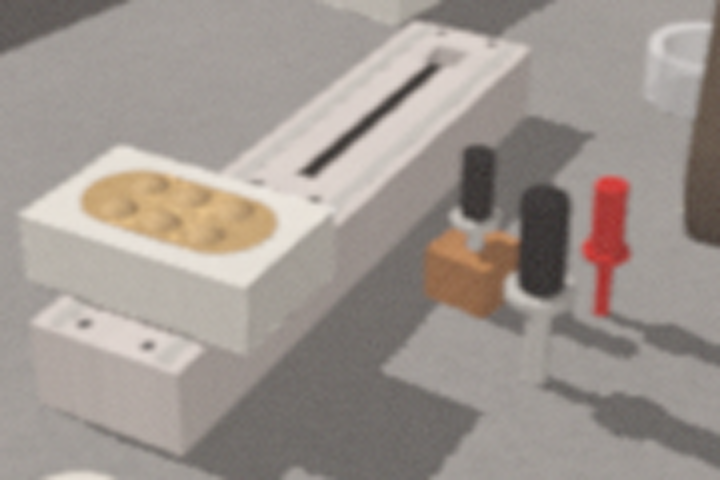

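The crops confirm the target: the smaller black-handled pin in the wooden stand at crop (363,285). The larger black one and the red one stand free on the table. Next I'll measure.

```bash
python3 - <<'E'
from h import *
d=pickle.load(open("d0.pkl","rb"));t=d["top"];s=d["side"]
def slot(c,box,thr,z):
    r0,r1,c0,c1=box
    g=c["color"].max(2).astype(float);m=np.zeros(g.shape,bool);m[r0:r1,c0:c1]=g[r0:r1,c0:c1]<thr
    n,l,st,_=cv2.connectedComponentsWithStats(m.astype(np.uint8));i=1+np.argmax(st[1:,4]);v,u=np.nonzero(l==i)
    P=np.array([onplane(c,a,b,z)[:2] for a,b in zip(u,v)])
    ends=P[[P[:,1].argmax(),P[:,1].argmin()]]
    body=P[(P[:,1]<P[:,1].max()-8)&(P[:,1]>P[:,1].max()-195)]
    vx,vy,x0,y0=cv2.fitLine(body.astype(np.float32),cv2.DIST_L2,0,.01,.01).ravel()
    e=np.array([vx,vy])*np.sign(vy);al=(P-[x0,y0])@e;ac=(P-[x0,y0])@[-e[1],e[0]]
    sl=np.abs(al)<60
    print(st[i],"dir",e,"ang from +y (deg)",np.degrees(np.arctan2(-e[0],e[1])),"pt",x0,y0,"along",al.min(),al.max(),"width",np.ptp(ac[sl]))
    bo=np.array([x0,y0])+e*(al.max()-100);bm=np.array([x0,y0])+e*(al.min()+17)
    print(" bed x=0:",bo,"mouth from -end:",bm, "mouth from +end", bo-130*e)
slot(t,(140,180,295,415),95,62)
slot(s,(160,202,290,340),95,62)
hsv=cv2.cvtColor(t["color"],cv2.COLOR_RGB2HSV)
m=np.zeros((400,640),bool);m[205:250,300:340]=((hsv[...,0]<16)&(hsv[...,1]>110)&(hsv[...,2]>60))[205:250,300:340]
print("stand top",blobs(m)); 
v,u=np.nonzero(m)
P=np.array([onplane(t,a,b,40)[:2] for a,b in zip(u,v)]);print(P.min(0),P.max(0))
for c,box in((t,(210,240,308,334)),(s,(188,214,330,348))):
    r0,r1,c0,c1=box
    for thr in(50,65,80):
        m=np.zeros((400,640),bool);m[r0:r1,c0:c1]=c["color"][r0:r1,c0:c1].max(2)<thr;print(thr,blobs(m))
E
```

```text
[308 150 100  25 603] dir [-0.18204914  0.9832894 ] ang from +y (deg) 10.4891405 pt 585.78 -105.78813 along -137.95594072398745 104.44349207814705 width 13.482586314418167
 bed x=0: [ 584.97109538 -101.41889296] mouth from -end: [ 607.79995432 -224.72282859] mouth from +end [ 608.63748294 -229.24651442]
[297 172  32  26  71] dir [-0.18229823  0.9832433 ] ang from +y (deg) 10.503654 pt 587.2897 -105.11993 along -97.2635662966327 94.38014028100791 width 7.500414086503696
 bed x=0: [ 588.31416332 -110.64561579] mouth from -end: [ 601.92157877 -184.03853917] mouth from +end [ 612.01293384 -238.46724055]
stand top [([310, 217, 22, 23, 284], [320.8, 228.9])]
[408.53517538 -58.17215194] [461.25017921  -8.1332802 ]
50 [([318, 220, 8, 10, 67], [321.1, 224.4])]
65 [([317, 219, 9, 11, 85], [320.9, 223.9])]
80 [([317, 218, 9, 13, 98], [321.0, 224.1]), ([315, 239, 16, 1, 16], [322.5, 239.0])]
50 []
65 [([336, 194, 7, 15, 63], [339.1, 201.5])]
80 [([335, 192, 9, 18, 120], [339.0, 200.3])]
```

```bash
python3 - <<'E'
from h import *
d=pickle.load(open("d0.pkl","rb"));t=d["top"];s=d["side"]
X=tri(t,(321,224.2),s,(339,200.6));print("tri",X,onplane(t,321,224.2,89),onplane(s,339,200.6,89))
print(onplane(t,321,217,40)) # far edge stand
print(onplane(t,321,227.5,64))
print("cam",ray(t,0,0)[0])
c=ray(t,0,0)[0]
m=np.array([608.2,-227,62.]);e=np.array([-.182,.983,0]);n=np.array([.983,.182,0])
for i,j in((-17,-15),(17,-15),(17,15),(-17,15)):print(proj(t,m+i*e+j*n),proj(s,m+i*e+j*n))
E
```

```text
tri [436.42255323 -33.47006813  90.01801717] [436.17832406 -33.71438422  89.        ] [438.01422952 -34.72374601  89.        ]
[461.19284462 -34.35358763  40.        ]
[432.34411534 -33.96196493  64.        ]
cam [ 273.42025011  -21.87947744 1129.98390551]
[409.29018529 159.54392667] [337.65600529 167.91396188]
[395.45409159 162.05774045] [333.13911256 171.82214783]
[392.73644985 150.27401445] [324.98811946 169.87313663]
[406.5032035  147.78784387] [329.61954365 166.03752217]
```

Call:
{"api": "step_arm", "payload": {
  "series": [
    [[1,30,40,0,-4],[1,60,80,0,-8],[1,90,120,0,-11.3],[1,120,160,0,-11.3],[1,150,200,0,-11.3]]
  ],
  "newtons": 25
}}

```text
t: 0.65
position: [401.0, -425.0, 219.2]
orientation: [0.996, 0.091, -0.0, -0.0]
ft_force: [-0.4, 0.2, 0.0]
grip_width: 85.8
grasp_force: 0.0
```

Call:
{"api": "step_arm", "payload": {
  "series": [
    [[1,20,35,0,0],[1,40,70,0,0],[1,60,105,0,0],[1,80,140,0,0],[1,100,170,0,0]]
  ]
}}

```text
t: 1.15
position: [500.7, -254.8, 219.2]
orientation: [0.996, 0.091, -0.0, -0.0]
ft_force: [0.5, -1.2, -1.2]
grip_width: 85.6
grasp_force: 0.0
```

Call:
{"api": "step_arm", "payload": {
  "series": [
    [[1,-13,45,0,0],[1,-26,90,0,0],[1,-39,135,0,0],[1,-52,180,0,0],[1,-64,223,0,0]]
  ]
}}

```text
t: 1.65
position: [435.2, -32.1, 219.2]
orientation: [0.996, 0.091, -0.0, -0.0]
ft_force: [0.9, 0.7, -0.1]
grip_width: 85.4
grasp_force: 0.0
```

```bash
cat >> h.py <<'E'
def wray(c,u,v):
    K=np.array(c["camera_matrix"]);x=np.array([u-K[0,2],v-K[1,2]]);r=np.hypot(*x);th=r/K[0,0]
    d=np.r_[np.sin(th)*x/max(r,1e-9),np.cos(th)];R=np.array(c["R"]);return -R.T@c["t"],R.T@d
def wplane(c,u,v,z):
    o,d=wray(c,u,v);return o+d*(z-o[2])/d[2]
E
python3 - <<'E'
from h import *
from workcell import ctrl
c=ctrl.read_camera("wrist");t=ctrl.read_camera("top");s=ctrl.read_camera("side");pickle.dump((c,t,s,ctrl.sense()),open("d1.pkl","wb"));print(ctrl.sense()["position"])
cv2.imwrite("pics/w1.png",c["color"][:,:,::-1])
E
```

```text
[435.47369089 -31.8501229  219.33846683]
```

View pics/w1.png

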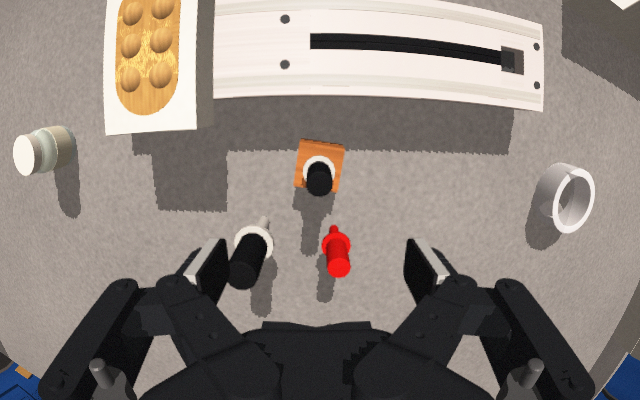

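The wrist view shows the target pin at (319,180), the slot at (310–500,40–57), and the mouth at (512,61). The big and red pins are at (250,258) and (337,252), closer to the robot.

```bash
python3 - <<'E'
from h import *
c,t,s,st=pickle.load(open("d1.pkl","rb"))
g=c["color"].max(2)
m=np.zeros((400,640),bool);m[155:200,300:340]=g[155:200,300:340]<70
b=blobs(m);print(b)
(x,y,w,h,a),_=max(b,key=lambda q:q[0][4])
# whole handle spans z=64..114: top-disk centre ~ near lower end of blob (radius w/2)
v,u=np.nonzero(m);print("top",wplane(c,x+w/2-.5,y+h-1-w/2,114),"mid",wplane(c,u.mean(),v.mean(),89))
m=np.zeros((400,640),bool);m[25:85,300:530]=g[25:85,300:530]<130
n,l,S,_=cv2.connectedComponentsWithStats(m.astype(np.uint8));i=1+np.argmax(S[1:,4]);print(S[i])
v,u=np.nonzero(l==i)
P=np.array([wplane(c,a,b,62)[:2] for a,b in zip(u,v)])
body=P[(u>315)&(u<490)]
vx,vy,x0,y0=cv2.fitLine(body.astype(np.float32),cv2.DIST_L2,0,.01,.01).ravel();e=np.array([vx,vy])*np.sign(vy);nn=np.array([e[1],-e[0]])
al=(P-[x0,y0])@e;ac=(P-[x0,y0])@nn
print("e",e,"pt",x0,y0,"along",al.min(),al.max())
mm=al<al.min()+28;print("mouth across",ac[mm].min(),ac[mm].max())
print("mouth -end",np.array([x0,y0])+e*(al.min()+17),"+end",np.array([x0,y0])+e*(al.max()-230))
E
```

```text
[([306, 162, 26, 35, 730], [318.6, 179.4])]
top [439.20407067 -32.77239388 114.        ] mid [436.51323256 -33.62238308  89.        ]
[ 310   33  214   42 3435]
e [-0.18267693  0.983173  ] pt 585.77325 -93.73741 along -151.7772367210555 94.64710219713605
mouth across -14.551187035351498 14.292562913116521
mouth -end [ 610.39394573 -226.24675337] +end [ 610.49910572 -226.81272781]
```

Call:
{"api": "step_arm", "payload": {
  "series": [
    [[1,0.5,0,-40,0],[1,0.5,0,-75,0],[1,0.5,0,-105,0],[1,0.5,0,-128,0],[1,0.5,0,-128,0]]
  ]
}}

```text
t: 2.3
position: [434.1, -34.1, 87.9]
orientation: [0.996, 0.09, -0.004, -0.001]
ft_force: [0.3, 0.0, 0.1]
grip_width: 85.6
grasp_force: 0.0
```

Call:
{"api": "step_arm", "payload": {
  "series": [
    [[0.5,0,0,0,0],[0.4,0,0,0,0],[0.4,0,0,0,0],[0.4,0,0,0,0],[0.4,0,0,0,0]]
  ]
}}

```text
t: 2.8
position: [437.3, -34.0, 92.3]
orientation: [0.996, 0.091, 0.001, 0.0]
ft_force: [0.2, 1.0, 0.6]
grip_width: 33.9
grasp_force: 0.0
```

```bash
python3 - <<'E'
from h import *
from workcell import ctrl
c=ctrl.read_camera("wrist");print(ctrl.sense()["position"],ctrl.sense()["ft_force"])
cv2.imwrite("pics/w2.png",c["color"][:,:,::-1])
E
```

```text
[437.08447666 -33.93695931  92.08258875] [0.67545407 0.21897305 0.63882929]
```

View pics/w2.png

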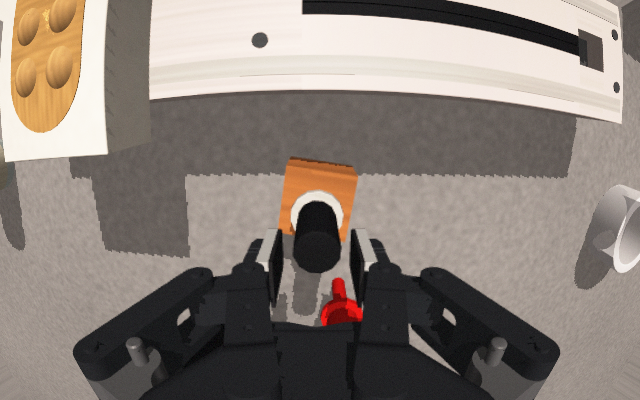

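The pin handle at (318,240) sits centred between the pads at (275,265) and (360,265). Closing now.

Call:
{"api": "step_arm", "payload": {
  "series": [
    [[0.2,0,0,0,0],[0.15,0,0,0,0],[0.1,0,0,0,0],[0.1,0,0,0,0],[0.1,0,0,0,0]]
  ],
  "newtons": 30
}}

```text
t: 3.35
position: [437.1, -33.9, 91.9]
orientation: [0.996, 0.091, 0.0, 0.0]
ft_force: [-0.0, 1.4, 4.1]
grip_width: 22.2
grasp_force: 29.5
```

Call:
{"api": "step_arm", "payload": {
  "series": [
    [[0.1,0,0,0,0],[0.1,0,0,5,0],[0.1,0,0,12,0],[0.1,0,0,24,0],[0.1,0,0,40,0]]
  ]
}}

```text
t: 3.85
position: [435.9, -33.6, 131.6]
orientation: [0.996, 0.091, -0.001, -0.0]
ft_force: [0.8, -0.1, -1.9]
grip_width: 22.0
grasp_force: 29.5
```

Call:
{"api": "step_arm", "payload": {
  "series": [
    [[0.1,0,0,40,0],[0.1,20,-22,60,0],[0.1,47,-53,60,0],[0.1,75,-84,60,0],[0.1,103,-115,60,0]]
  ]
}}

```text
t: 4.35
position: [540.7, -150.0, 192.6]
orientation: [0.996, 0.091, 0.0, 0.0]
ft_force: [0.5, 1.0, -0.9]
grip_width: 22.3
grasp_force: 29.7
```

Call:
{"api": "step_arm", "payload": {
  "series": [
    [[0.1,28,-31,0,0],[0.1,50,-56,0,0],[0.1,69.5,-77.7,0,0],[0.1,69.5,-77.7,0,0],[0.1,69.5,-77.7,0,0]]
  ]
}}

```text
t: 4.85
position: [609.0, -226.7, 191.4]
orientation: [0.996, 0.091, -0.001, -0.001]
ft_force: [0.2, 0.6, -1.4]
grip_width: 22.1
grasp_force: 29.7
```

```bash
python3 - <<'E'
from h import *
from workcell import ctrl
d={n:ctrl.read_camera(n) for n in("wrist","top","side")};d["s"]=ctrl.sense();pickle.dump(d,open("d2.pkl","wb"))
print(d["s"]["position"],d["s"]["ft_force"])
a=d["wrist"]["color"][20:320,180:460];b=cv2.resize(d["side"]["color"][90:250,260:410],(281,300),interpolation=cv2.INTER_CUBIC)
cv2.imwrite("pics/w3.png",np.hstack([cv2.resize(a,(485,520)),cv2.resize(d["side"]["color"][100:230,300:375],(300,520),interpolation=cv2.INTER_CUBIC)])[:,:,::-1])
E
```

```text
[ 608.63150018 -225.57767019  191.65909148] [ 0.53008554 -0.3852545  -1.77535722]
```

View pics/w3.png

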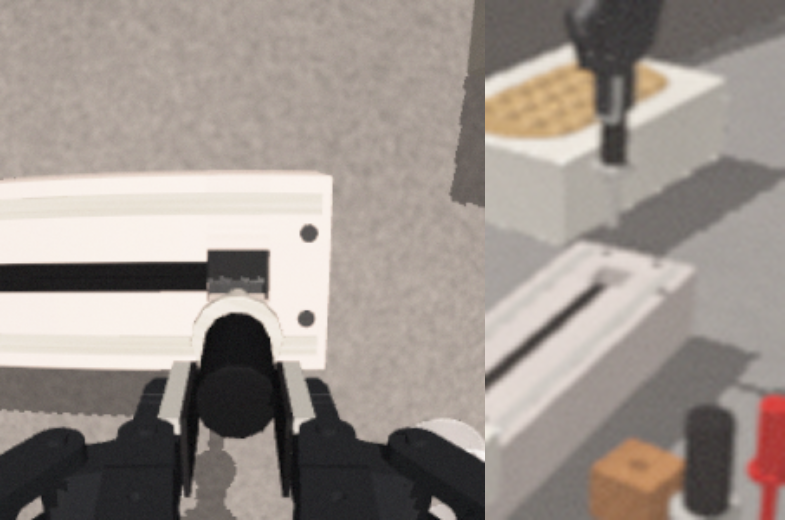

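The wrist view shows the pin upright in the jaws, with the mouth at crop (238,273) just beyond the collar. In the side view the shank tip, at about pixel (333,156), hangs above the mouth.

```bash
python3 - <<'E'
from h import *
d=pickle.load(open("d2.pkl","rb"));c=d["wrist"];s=d["side"];t=d["top"]
print("pred side foot",proj(s,np.array([609.3,-226.6,110])),"handle top",proj(s,np.array([609.3,-226.6,214])),"collar",proj(s,np.array([609.3,-226.6,161])))
# shank pixels: bright-ish column rows 144..157
im=s["color"].astype(int)
for r in(142,146,150,154,156,158):print(r,im[r,324:344].sum(1).tolist())
g=c["color"].max(2)
m=np.zeros((400,640),bool);m[140:200,180:345]=g[140:200,180:345]<110
m[:, 345:]=0
v,u=np.nonzero(m[:,:295]);P=np.array([wplane(c,a,b,62)[:2] for a,b in zip(u,v)]).astype(np.float32)
vx,vy,x0,y0=cv2.fitLine(P,cv2.DIST_L2,0,.01,.01).ravel();e=np.array([vx,vy])*np.sign(vy)
nn=np.array([e[1],-e[0]]);print("e",e,"pt",x0,y0,"offset of (609.3,-226.6) across:",(np.array([609.3,-226.6])-[x0,y0])@nn)
# mouth right edge in wrist: row ~163-170
for r in(165,170,175):print(r,g[r,295:345].tolist())
print([wplane(c,u,168,62)[:2].tolist() for u in(300,335)])
E
```

```text
pred side foot [331.38481659 155.54414663] handle top [332.22792998 125.09102731] collar [331.79015952 140.90322547]
142 [506, 509, 518, 527, 522, 531, 533, 545, 524, 471, 459, 458, 463, 474, 498, 500, 501, 497, 494, 495]
146 [509, 503, 502, 511, 506, 505, 498, 493, 491, 485, 494, 506, 505, 502, 507, 496, 499, 506, 504, 503]
150 [501, 509, 511, 501, 507, 503, 513, 495, 478, 480, 495, 508, 507, 469, 416, 372, 344, 335, 324, 331]
154 [506, 508, 503, 509, 503, 499, 493, 494, 464, 402, 341, 346, 338, 339, 341, 341, 339, 333, 332, 338]
156 [505, 499, 482, 462, 417, 398, 415, 444, 430, 378, 338, 340, 345, 341, 337, 335, 339, 340, 341, 337]
158 [403, 372, 349, 338, 330, 338, 340, 342, 330, 337, 332, 341, 341, 335, 345, 340, 342, 338, 340, 333]
e [-0.1825262   0.98320097] pt 596.3848 -150.62112 offset of (609.3,-226.6) across: -1.1699246236962133
165 [249, 250, 250, 250, 207, 77, 58, 56, 56, 51, 56, 56, 56, 55, 56, 61, 53, 59, 54, 54, 54, 60, 57, 56, 55, 57, 61, 52, 57, 53, 52, 58, 56, 56, 59, 56, 53, 54, 62, 86, 146, 243, 249, 249, 249, 249, 249, 249, 249, 248]
170 [236, 237, 238, 236, 173, 58, 58, 57, 51, 54, 57, 55, 53, 57, 58, 60, 56, 57, 56, 59, 57, 58, 56, 56, 58, 56, 52, 58, 55, 57, 54, 57, 56, 57, 56, 56, 55, 56, 61, 99, 188, 244, 249, 249, 249, 249, 249, 249, 249, 248]
175 [32, 32, 29, 34, 36, 49, 54, 58, 57, 59, 53, 60, 59, 58, 58, 57, 56, 55, 56, 54, 56, 53, 55, 56, 55, 58, 57, 54, 56, 57, 54, 53, 55, 51, 56, 55, 57, 58, 62, 100, 192, 245, 249, 248, 248, 249, 249, 249, 249, 249]
[[617.9811954217022, -208.89104789791858], [623.9267811369338, -241.09479039095856]]
```

Call:
{"api": "step_arm", "payload": {
  "series": [
    [[0.1,0.8,-0.4,-15,0],[0.1,0.8,-0.4,-32,0],[0.1,0.8,-0.4,-46,0],[0.1,0.8,-0.4,-56,0],[0.1,0.8,-0.4,-62,0]]
  ]
}}

```text
t: 5.5
position: [609.1, -226.4, 127.0]
orientation: [0.996, 0.091, -0.001, -0.001]
ft_force: [-0.6, -0.3, -1.8]
grip_width: 22.4
grasp_force: 29.8
```

Call:
{"api": "step_arm", "payload": {
  "series": [
    [[0.1,0,0,-1,0],[0.1,0,0,-2,0],[0.1,0,0,-2.5,0],[0.1,0,0,-3,0],[0.1,0,0,-3,0]]
  ]
}}

```text
t: 6.0
position: [610.3, -227.1, 127.1]
orientation: [0.996, 0.091, 0.0, 0.0]
ft_force: [1.2, 0.4, -1.1]
grip_width: 22.2
grasp_force: 29.8
```

Call:
{"api": "step_arm", "payload": {
  "series": [
    [[0.1,0,0,-0.5,0],[0.1,0,0,-1,0],[0.1,0,0,-1.5,0],[0.1,0,0,-2,0],[0.1,0,0,-2,0]]
  ]
}}

```text
t: 6.5
position: [610.0, -226.9, 124.4]
orientation: [0.996, 0.091, -0.0, -0.0]
ft_force: [-1.0, 0.0, -1.3]
grip_width: 22.3
grasp_force: 29.8
```

Call:
{"api": "step_arm", "payload": {
  "series": [
    [[0.1,0,0,-0.5,0],[0.1,0,0,-1,0],[0.1,0,0,-1,0],[0.1,0,0,-1,0],[0.1,0,0,-1,0]]
  ]
}}

```text
t: 7.0
position: [610.4, -227.1, 124.1]
orientation: [0.996, 0.091, 0.0, 0.0]
ft_force: [-0.5, 0.5, 1.5]
grip_width: 22.1
grasp_force: 30.0
```

Call:
{"api": "step_arm", "payload": {
  "series": [
    [[0.1,0,0,-0.3,0],[0.1,0,0,-0.5,0],[0.1,0,0,-0.5,0],[0.1,0,0,-0.5,0],[0.1,0,0,-0.5,0]]
  ]
}}

```text
t: 7.5
position: [610.6, -227.2, 124.0]
orientation: [0.996, 0.091, 0.001, 0.0]
ft_force: [-0.5, 0.1, 5.0]
grip_width: 22.1
grasp_force: 30.3
```

Call:
{"api": "step_arm", "payload": {
  "series": [
    [[0.1,-0.55,2.95,0,0],[0.1,-1.1,5.9,0,0],[0.1,-1.64,8.85,0,0],[0.1,-2.2,11.8,0,0],[0.1,-2.74,14.75,0,0]]
  ]
}}

```text
t: 8.0
position: [608.1, -213.4, 124.1]
orientation: [0.996, 0.091, 0.001, 0.002]
ft_force: [1.4, -3.6, 5.9]
grip_width: 21.8
grasp_force: 30.5
```

Call:
{"api": "step_arm", "payload": {
  "series": [
    [[0.1,-0.4,2,0,0],[0.1,-0.73,3.95,0,0],[0.1,-1.1,5.9,0,0],[0.1,-1.46,7.85,0,0],[0.1,-1.83,9.83,0,0]]
  ]
}}

```text
t: 8.5
position: [606.2, -203.6, 124.1]
orientation: [0.996, 0.091, 0.001, 0.002]
ft_force: [0.7, -4.6, 4.8]
grip_width: 22.3
grasp_force: 30.5
```

Call:
{"api": "step_arm", "payload": {
  "series": [
    [[0.1,-0.55,2.95,0,0],[0.1,-1.1,5.9,0,0],[0.1,-1.64,8.85,0,0],[0.1,-2.2,11.8,0,0],[0.1,-2.74,14.75,0,0]]
  ]
}}

```text
t: 9.0
position: [603.5, -188.8, 124.0]
orientation: [0.996, 0.091, 0.001, 0.002]
ft_force: [1.8, -5.4, 5.2]
grip_width: 22.3
grasp_force: 30.5
```

Call:
{"api": "step_arm", "payload": {
  "series": [
    [[0.1,-0.55,2.95,0,0],[0.1,-1.1,5.9,0,0],[0.1,-1.64,8.85,0,0],[0.1,-2.2,11.8,0,0],[0.1,-2.74,14.75,0,0]]
  ]
}}

```text
t: 9.5
position: [600.8, -174.0, 124.0]
orientation: [0.996, 0.091, 0.001, 0.002]
ft_force: [1.7, -4.7, 5.7]
grip_width: 22.1
grasp_force: 30.5
```

Call:
{"api": "step_arm", "payload": {
  "series": [
    [[0.1,-0.44,2.36,0,0],[0.1,-0.88,4.72,0,0],[0.1,-1.31,7.08,0,0],[0.1,-1.75,9.44,0,0],[0.1,-2.19,11.8,0,0]]
  ]
}}

```text
t: 10.0
position: [598.6, -162.3, 124.1]
orientation: [0.996, 0.091, 0.001, 0.002]
ft_force: [0.3, -4.6, 5.2]
grip_width: 22.6
grasp_force: 30.6
```

Call:
{"api": "step_arm", "payload": {
  "series": [
    [[0.1,-0.15,0.8,0,0],[0.1,-0.3,1.6,0,0],[0.1,-0.45,2.4,0,0],[0.1,-0.6,3.2,0,0],[0.1,-0.74,4,0,0]]
  ]
}}

```text
t: 10.5
position: [597.8, -158.3, 124.0]
orientation: [0.996, 0.091, 0.001, 0.002]
ft_force: [1.0, -4.9, 6.2]
grip_width: 22.0
grasp_force: 30.6
```

Call:
{"api": "step_arm", "payload": {
  "series": [
    [[0.1,-0.15,0.8,0,0],[0.1,-0.3,1.6,0,0],[0.1,-0.45,2.4,0,0],[0.1,-0.6,3.2,0,0],[0.1,-0.74,4,0,0]]
  ]
}}

```text
t: 11.0
position: [597.1, -154.3, 124.0]
orientation: [0.996, 0.091, 0.001, 0.002]
ft_force: [0.1, -4.4, 4.7]
grip_width: 22.3
grasp_force: 30.6
```

Call:
{"api": "step_arm", "payload": {
  "series": [
    [[0.1,-0.15,0.8,0,0],[0.1,-0.3,1.6,0,0],[0.1,-0.45,2.4,0,0],[0.1,-0.6,3.2,0,0],[0.1,-0.74,4,0,0]]
  ]
}}

```text
t: 11.5
position: [596.3, -150.1, 124.0]
orientation: [0.996, 0.091, 0.001, 0.002]
ft_force: [0.8, -5.0, 6.2]
grip_width: 22.2
grasp_force: 30.6
```

Call:
{"api": "step_arm", "payload": {
  "series": [
    [[0.1,-0.15,0.8,0,0],[0.1,-0.3,1.6,0,0],[0.1,-0.45,2.4,0,0],[0.1,-0.6,3.2,0,0],[0.1,-0.74,4,0,0]]
  ]
}}

```text
t: 12.0
position: [595.5, -146.1, 123.8]
orientation: [0.996, 0.091, 0.001, 0.001]
ft_force: [0.7, -4.3, 5.2]
grip_width: 21.9
grasp_force: 30.6
```

Call:
{"api": "step_arm", "payload": {
  "series": [
    [[0.1,-0.15,0.8,0,0],[0.1,-0.3,1.6,0,0],[0.1,-0.45,2.4,0,0],[0.1,-0.6,3.2,0,0],[0.1,-0.74,4,0,0]]
  ]
}}

```text
t: 12.5
position: [594.4, -141.5, 123.4]
orientation: [0.996, 0.091, 0.0, 0.001]
ft_force: [0.9, -4.1, 3.9]
grip_width: 22.2
grasp_force: 30.5
```

Call:
{"api": "step_arm", "payload": {
  "series": [
    [[0.1,-0.07,0.4,0,0],[0.1,-0.15,0.8,0,0],[0.1,-0.22,1.2,0,0],[0.1,-0.3,1.6,0,0],[0.1,-0.37,2,0,0]]
  ]
}}

```text
t: 13.0
position: [592.8, -138.5, 121.7]
orientation: [0.996, 0.091, -0.001, -0.001]
ft_force: [0.5, -1.5, -1.5]
grip_width: 22.2
grasp_force: 29.8
```

Call:
{"api": "step_arm", "payload": {
  "series": [
    [[0.1,0,0,-0.5,0],[0.1,0,0,-1,0],[0.1,0,0,-1.5,0],[0.1,0,0,-2,0],[0.1,0,0,-2,0]]
  ]
}}

```text
t: 13.5
position: [593.7, -138.9, 121.0]
orientation: [0.996, 0.091, -0.0, -0.0]
ft_force: [-0.2, 0.3, -1.5]
grip_width: 22.8
grasp_force: 29.8
```

Call:
{"api": "step_arm", "payload": {
  "series": [
    [[0.1,0,0,-1.5,0],[0.1,0,0,-3,0],[0.1,0,0,-4.5,0],[0.1,0,0,-6,0],[0.1,0,0,-6,0]]
  ]
}}

```text
t: 14.0
position: [593.6, -139.0, 114.6]
orientation: [0.996, 0.091, -0.0, -0.0]
ft_force: [0.1, 0.1, -1.9]
grip_width: 22.0
grasp_force: 29.8
```

Call:
{"api": "step_arm", "payload": {
  "series": [
    [[0.1,0,0,-2,0],[0.1,0,0,-4,0],[0.1,0,0,-6,0],[0.1,0,0,-8,0],[0.1,0,0,-9,0]]
  ]
}}

```text
t: 14.5
position: [593.6, -139.0, 105.6]
orientation: [0.996, 0.091, -0.0, -0.0]
ft_force: [-0.5, 0.1, -1.2]
grip_width: 22.1
grasp_force: 29.8
```

Call:
{"api": "step_arm", "payload": {
  "series": [
    [[0.1,0,0,-1,0],[0.1,0,0,-2,0],[0.1,0,0,-3,0],[0.1,0,0,-3.5,0],[0.1,0,0,-3.5,0]]
  ]
}}

```text
t: 15.0
position: [593.7, -139.1, 102.4]
orientation: [0.996, 0.091, -0.0, -0.0]
ft_force: [-0.2, -1.3, -1.4]
grip_width: 22.3
grasp_force: 29.8
```

Commanded z is now 102.5, and I expect bottom contact at about 101.6.

Call:
{"api": "step_arm", "payload": {
  "series": [
    [[0.1,0,0,-0.4,0],[0.1,0,0,-0.8,0],[0.1,0,0,-1.1,0],[0.1,0,0,-1.1,0],[0.1,0,0,-1.1,0]]
  ]
}}

```text
t: 15.5
position: [594.2, -139.2, 102.1]
orientation: [0.996, 0.091, 0.0, 0.0]
ft_force: [-0.6, -0.2, 1.1]
grip_width: 22.5
grasp_force: 30.1
```

Bottom contact came at the expected depth. Releasing gently.

Call:
{"api": "step_arm", "payload": {
  "series": [
    [[0.3,0,0,0,0],[0.4,0,0,0,0],[0.6,0,0,0,0],[0.8,0,0,0,0],[0.8,0,0,0,0]]
  ]
}}

```text
t: 16.0
position: [593.7, -139.1, 101.3]
orientation: [0.996, 0.091, -0.0, -0.0]
ft_force: [-0.8, 0.1, -0.6]
grip_width: 68.0
grasp_force: 0.0
```

Call:
{"api": "step_arm", "payload": {
  "series": [
    [[0.8,0,0,5,0],[0.8,0,0,15,0],[0.8,0,0,35,0],[0.8,0,0,60,0],[0.8,0,0,90,0]]
  ]
}}

```text
t: 16.5
position: [593.3, -138.9, 192.3]
orientation: [0.996, 0.091, -0.001, -0.0]
ft_force: [0.7, -0.5, 0.4]
grip_width: 68.3
grasp_force: 0.0
```

Call:
{"api": "step_arm", "payload": {
  "series": [
    [[0.8,-20,-20,0,0],[0.8,-40,-50,0,0],[0.8,-60,-80,0,0],[0.8,-60,-80,0,0],[0.8,-60,-80,0,0]]
  ]
}}

```text
t: 17.0
position: [533.8, -219.6, 192.4]
orientation: [0.996, 0.09, 0.001, 0.0]
ft_force: [-0.3, 0.8, 0.1]
grip_width: 68.1
grasp_force: 0.0
```

```bash
python3 - <<'E'
from h import *
from workcell import ctrl
d={n:ctrl.read_camera(n) for n in("top","side")};t=d["top"];s=d["side"];pickle.dump(d,open("d3.pkl","wb"))
for z in(20,68,74,124):print(z,proj(s,np.array([593.7,-139.1,z])).round(1),proj(t,np.array([593.7,-139.1,z])).round(1))
a=cv2.resize(s["color"][120:250,220:360],(560,520),interpolation=cv2.INTER_CUBIC)
cv2.imwrite("pics/f.png",a[:,:,::-1]);print(ctrl.sense()["ft_force"],ctrl.sense()["position"])
E
```

```text
20 [318.1 191.1] [362.8 165.7]
68 [318.3 177.8] [364.8 160.1]
74 [318.3 176. ] [365.1 159.3]
124 [318.4 161.5] [367.4 152.9]
[1.17526082 0.65268891 0.3691389 ] [ 534.31174332 -218.58363258  191.99355691]
```

View pics/f.png

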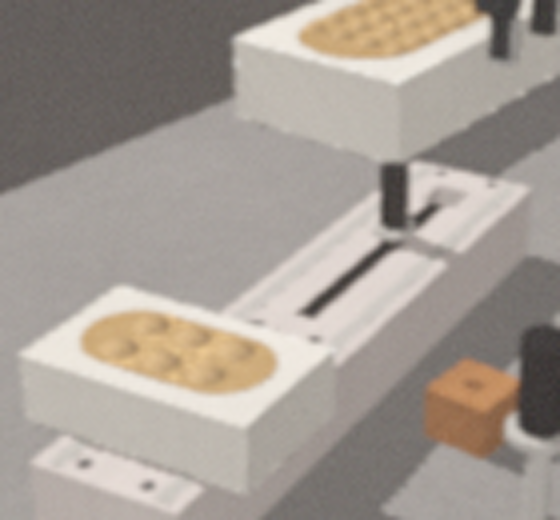

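The pin stands upright by itself, with its top at about pixel (318,160) against (318,161.5) predicted for fully down. The collar sits just above the bed, and nothing is touching the pin. Handing in.

```bash
python3 -c "
from workcell import ctrl
print(ctrl.close_job())"
```

```text
the job is handed in; nothing more can be done
None
```

The pin is standing by itself at the bottom of the notch, at about bed x = -41 mm. The arm is clear of it, the carton, tape roll and jar were not touched, and I handed the job in at about 17 s.

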